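# Set a sprung tripod leg to its length marker and hold it clamped

### The job

Draw the sprung tripod leg out of its tube until its green pointer stands level with the yellow length marker, and only there, while you hold the leg at the mark, slide the red cam lever fully closed towards the black heel. Leave the battery, the tape roll and the lens cap where they are. Finish while still holding: keep the heel and the closed lever pinched together with the leg at the mark, because the leg springs back if you let go.

Things in the scene. Friction and masses are not known exactly. Their poses are not given: they have to be found in the camera images.
- jig: Plywood leg jig, fixed to the bench, 560 x 180 mm, 12 mm thick, holding a black tripod leg tube level 45 mm above the bench. Origin: under the tube's axis, at the outer rim of the grey collar, on the bench. Its x axis is the way the leg slides out; its y points to the side with the aluminium rule; z up. The tube (36 mm) and collar (48 mm) lie at negative x, with their highest point 69 mm above the bench; the board runs from x -220 to +340 mm, y -65 to +115 mm.
- leg (a joint): How far the sliding leg is drawn out: 0 = all the way in, where it starts; grows along the jig's x; end stop at 0.17 m. A spring pulls it back in with about 2 N at 0, growing to about 5 N at the end stop; friction under 1 N.
- heel (a point): Centre of the black heel, an upright tab fixed on the leg: 10 mm thick along the slide, 30 mm wide, its top 121 mm above the bench, its centre 92 mm. It stands on a grey block on the leg whose top is 62 mm above the bench; the tab is free above that. On its tube side (jig -x) there is 60 mm of free room to the collar when the leg is all in, so a finger there can pull the leg out.
- lever_tab (a point): Centre of the red cam lever's upright tab, 10 mm thick along the slide, 30 mm wide, its top 121 mm above the bench, its centre 92 mm. It rides on the leg's grey block, 36 mm beyond the heel (jig +x) when open (46 mm over both outer faces) and 22 mm beyond it when closed (32 mm over both outer faces, a 12 mm gap remaining between them). Slide it towards the heel to close it: pinch heel and lever together between two fingers, in line with the slide.
- lever (a joint): Lever slide: 0 = open (as it starts), 0.014 m = fully closed at its stop. Moves along the leg, towards the heel; stiff, about 8 N of friction, and stays where it is left relative to the leg. Closing it does not stop the leg from springing back.
- pointer (a point): Tip part of the green pointer that sticks out sideways (jig +y) from the leg, 80 mm from the leg's axis and 45 mm above the bench. It lies at the same place along the slide as the centre of the heel and moves with the leg.
- mark (a point): Black line on top of the yellow length marker, a 16 x 30 x 12 mm clip fixed on the aluminium rule, top 34 mm above the bench, so that the pointer passes 8 mm above it. Its place along the rule differs from time to time. The leg is at the mark when the pointer and this line agree along the jig's x.
- battery: Black camera battery with a blue top, 100 x 70 x 45 mm, loose; origin at the centre of its underside. A bystander.
- tape: Roll of white tape, 110 mm across, 48 mm high, loose, lying flat; origin at the centre of its underside. A bystander.
- lens_cap: Light blue lens cap, 80 mm across, 14 mm high, loose; origin at the centre of its underside. A bystander.

How it is judged (in metres and radians):
On the way, in this order (a step that is already met when the one before it is completed fails the run):
1. the leg is held at the length marker (pointer within 6 mm of the line) with the lever still open (moved less than 4 mm) (x of pointer in the frame of mark between -0.006 and 0.006 m and value of joint lever below 0.004 m), for 0.2 s.
2. the lever is fully closed (at least 12 mm of its 14 mm) with the leg at the marker (value of joint lever above 0.012 m and x of pointer in the frame of mark between -0.006 and 0.006 m), for 0.2 s.
At the end, for the whole second after the job is handed in: The program ends while the fingers still hold the heel of the leg and the lever (more than 1 N on each), the leg still, its pointer within 6 mm of the marker's line along the slide, the lever closed by at least 12 of its 14 mm, and the battery, tape and lens cap within 30 mm of where they were (all of step 2 and velocity of joint leg between -0.01 and 0.01 m/s and contact force between the fingers and leg_c3 above 1 N and contact force between the fingers and lever above 1 N and distance of each of battery, tape, lens_cap from where it was at the start of the episode below 0.03 m); the arm keeps its last pose, push and grip.
It fails at once if the lever is more than half closed while the leg is over 14 mm away from the marker (value of joint lever above 0.007 m and (x of pointer in the frame of mark below -0.014 m or x of pointer in the frame of mark above 0.014 m)).
It fails at once if a bystander is knocked more than 30 mm (distance of any of battery, tape, lens_cap from where it was at the start of the episode above 0.03 m).
It also fails if it takes over 43 s, if anything falls off the work surface, if the arm or the gripper's body presses on something with over 40 N, if the wrist force passes 120 N, or if a joint passes its speed limit or range.

### The arm

A 6-joint arm with a two-finger parallel gripper is mounted at the origin on the work surface. World frame = base frame: x ahead of the robot, y to its left, z up, the work surface at z = 0. Lengths are in mm, angles in rad, forces in N, time in s.
With the tool pointing down it reaches from about 275 to 750 mm from the base axis. Payload 10.2 kg.
Tool frame: the origin (TCP) lies on the centre line of the jaws, within the pads' length; the fingertips stand 8 mm ahead of it and the grasp point (between the pads) lies 11 mm behind it; x points along the fingers, y is the direction in which the jaws open and shut, and the axes are right-handed (so a half turn about x gives the same grasp; the last joint's range is limited). The gripper opens to 85 mm and grips with 20 to 120 N. Pads are 22 mm wide; open, the fingers measure 114 mm over their backs; the gripper's body (76 mm by 85 mm) begins 54 mm behind the grasp point. The pads swing forward as they close: fully open they stand 13 mm farther back than shut.
Start: joints at [-1.345, 0.313, 1.498, -0, 1.331, -0.223], TCP at [227.778, -473.02, 239.294] pointing down, gripper open.
Joint ranges: [-2.94, 2.94], [-0.97, 2.17], [0.19, 2.56], [-1.23, 4.37], [0.02, 3.11], [-2.88, 2.88]. Speed limits (rad/s): [2.39, 2.39, 3.01, 3.14, 3.14, 3.14].

### API

Orientations are given as a unit quaternion [w, x, y, z].
In Python, from rig import ctrl, vision, workorder gives the robot as it stands. The module is installed in compiled form; this text tells all that it offers.
- The arm moves only by the shell command python3 -m jog 'ROWS' [OPENING] [FORCE]. ROWS is JSON, a list that holds one entry, the list of rows, each a list of 6 numbers: the shift along the tool's x, y, z in m, then the turn, a rotation vector about the tool's x, y, z in rad. A call has 1 to 12 rows; each row shifts and turns the commanded pose from where the row before left it, along the tool's axes as they then stand; what a row does not reach is not made up. A row lasts 1/8 s, in which the tool goes at most 62.5 mm and 10.7 degrees, less where a joint would pass 70% of its speed; a pose out of reach is approached as far as the arm can. A call is refused whole if a number of a shift passes 0.0625 or a number of a turn 0.188, either way. A call with a gripper value outside its range is refused whole. OPENING is the closure in counts, from 0 (fully open) to 255 (shut), set as the call begins (- or left out, the last holds). The fingers move at their own pace and stop on an object; FORCE is the grip in N (left out, the last holds). Time passes only in rows, so rows that do not move let the fingers close. It gives the time, the measured TCP pose, the force and the opening at its end, in the units of the state.
- ctrl.sense(): the state, without advancing time (a new reading comes with each control period).
- vision.capture(name): name is "scene" or "side" or "wrist"; returns a dict with "image" (384x512x3 uint8, red, green, blue), "mtx" (3x3 intrinsics, pixels), "k1" (the pictures are not rectified: a ray, as slopes to the right and down, at radius r is drawn at 1 + k1 r^2 times it, then the intrinsics apply), "R" (3x3) and "t" (3): a world point X has camera coordinates R X + t; the wrist camera has in their place "hand_eye" (4x4, takes a point from camera to tool coordinates, whose origin is the TCP and whose axes are the tool frame's). Camera axes: x right, y down, z forward; pixel columns grow to the right and rows downward; lengths in mm; the calibration is good to about 2 mm. A picture is of the moment at which its call begins: read the wrist's pose just before it. There is no depth.
- workorder.finish_job(): hands the job in, once; it reports no verdict.
The state is a dict: "time_s": time; "joints": joint angles; "dq": joint speeds; "tau": joint torques, N m; "eef_pos": TCP position; "ee_rot": TCP orientation; "force": force on the tool from outside, world axes, zero at the start; "wrist_torque": the same for the moment, N m; "grip_width": opening from 0.0 (shut) to 1.0 (fully open).
Only numpy, scipy, OpenCV 4.12 (cv2) and the standard library are available. Lean on these libraries where they do the work, as an engineer would, in place of code of your own. Each camera call takes 0.05 s, during which the arm holds its last target.

## Working session

There is one attempt and no reset: what is moved stays moved. The work goes in short steps, Python scripts to look and compute and a shell command to move; the robot and the scene stay as the last step left them, time stands still between calls to the robot, and variables do not carry over. Pictures are saved under pics/ and viewed, and the job is handed in when it is done.

```bash
mkdir -p pics
python3 - <<'E'
from rig import ctrl, vision
import cv2,pickle
s=ctrl.sense();print(s)
d={}
for n in("scene","side","wrist"):
    c=vision.capture(n);d[n]=c
    cv2.imwrite(f"pics/{n}0.png",cv2.resize(c["image"][:,:,::-1],(800,600),interpolation=cv2.INTER_CUBIC))
    print(n,{k:v for k,v in c.items() if k!="image"})
pickle.dump((s,d),open("d0.pkl","wb"))
E
```

```text
{'time_s': 0.0, 'joints': array([-1.34539710e+00,  3.13438827e-01,  1.49846012e+00, -2.91369370e-06,
        1.33098338e+00, -2.23420862e-01]), 'dq': array([ 0.00146025, -0.0001818 ,  0.00088336,  0.00122016,  0.00087137,
       -0.00054434]), 'tau': array([-3.53748155e-04, -4.12267935e+01, -2.59743601e+01, -2.02059623e-04,
        4.16290190e-03, -2.13642171e-07]), 'eef_pos': array([ 227.71973805, -472.76232834,  238.73211315]), 'ee_rot': array([-0.15689759, -0.68937483, -0.15780952,  0.68937773]), 'force': array([ 0.35571502,  0.08003709, -0.67996069]), 'wrist_torque': array([-0.03223312, -0.00436334, -0.03360965]), 'grip_width': 1.0007858716560258}
scene {'mtx': array([[362.66599366,   0.        , 254.80409787],
       [  0.        , 362.66599366, 188.21976165],
       [  0.        ,   0.        ,   1.        ]]), 'k1': -0.038574043157987896, 'R': array([[ 0.64093612,  0.76742795, -0.01597601],
       [ 0.64126617, -0.54677606, -0.53834342],
       [-0.42187509,  0.33479887, -0.84257411]]), 't': array([-446.16818981, -331.27858051,  979.6666088 ])}
side {'mtx': array([[353.6565190
[... 224 characters left out ...]
[-0.08902835, -0.46027646, -0.88330036],
       [ 0.15196153,  0.87016311, -0.4687471 ]]), 't': array([-590.27862313,  159.81698949,  538.95926575])}
wrist {'mtx': array([[294.78212315,   0.        , 256.29654225],
       [  0.        , 294.78212315, 193.11131636],
       [  0.        ,   0.        ,   1.        ]]), 'k1': -0.04728097549776558, 'hand_eye': array([[-3.28351976e-04, -3.01538886e-01,  9.53453823e-01,
        -1.35690905e+02],
       [ 9.99999281e-01,  1.00046719e-03,  6.60788691e-04,
         1.06864353e+00],
       [-1.15315276e-03,  9.53453355e-01,  3.01538341e-01,
        -7.66634956e+01],
       [ 0.00000000e+00,  0.00000000e+00,  0.00000000e+00,
         1.00000000e+00]])}
```

View pics/scene0.png

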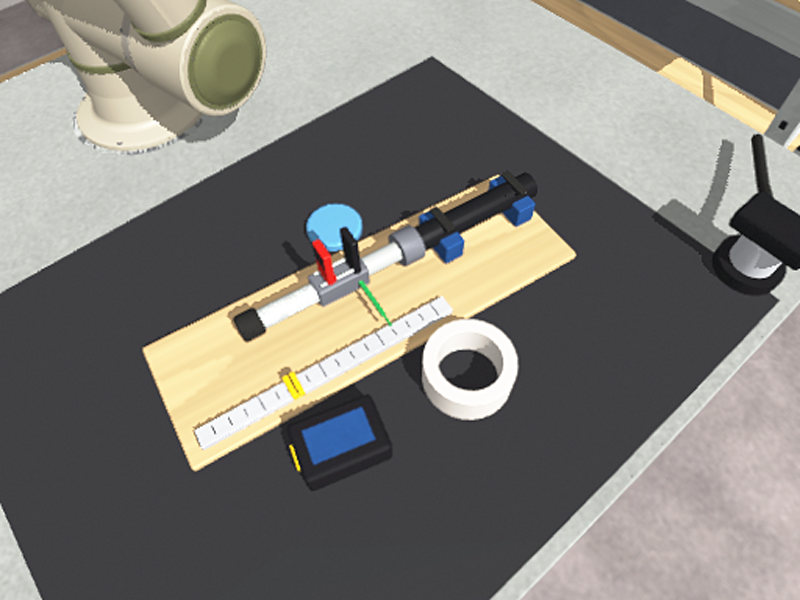

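View pics/side0.png

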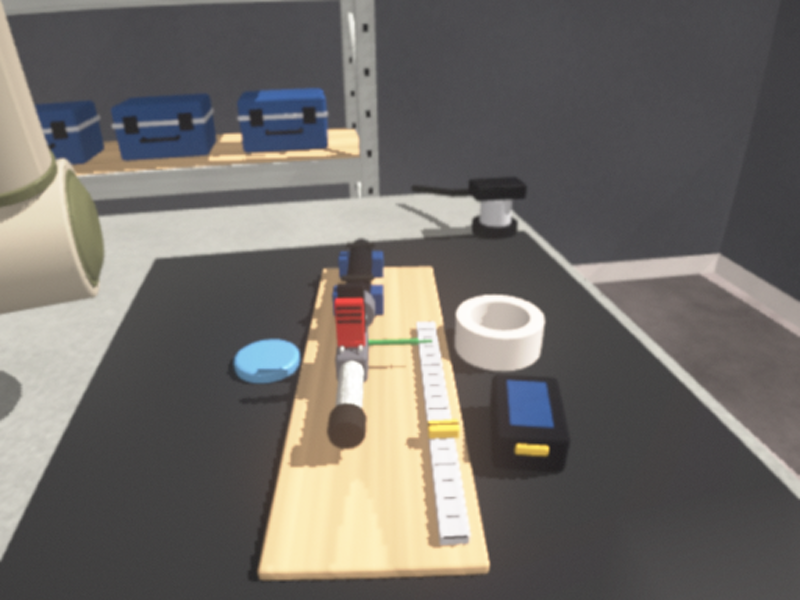

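View pics/wrist0.png

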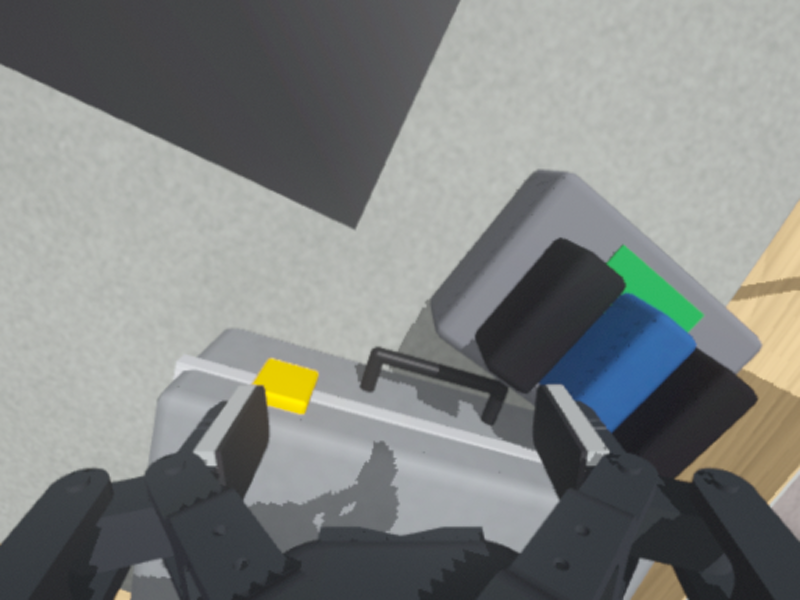

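The scene shows red lever at about (323,262), black heel (350,250), pointer tip (390,323), marker (293,384), cap at (334,225), all in the 800x600 image. Next are enlarged crops for measuring.

```bash
cat > h.py <<'E'
import numpy as np,cv2,pickle
def crop(c,x0,y0,w,h,f,name):
    im=cv2.resize(c["image"][y0:y0+h,x0:x0+w,::-1],(w*f,h*f),interpolation=cv2.INTER_CUBIC)
    for x in range(0,w,10):
        cv2.line(im,(x*f,0),(x*f,5),(255,255,255),1)
        if x%20==0: cv2.putText(im,str(x+x0),(x*f,15),0,.4,(255,0,255),1)
    for y in range(0,h,10):
        cv2.line(im,(0,y*f),(5,y*f),(255,255,255),1)
        if y%20==0: cv2.putText(im,str(y+y0),(6,y*f+4),0,.4,(255,0,255),1)
    cv2.imwrite("pics/"+name+".png",im)
def K(c): return c["mtx"],np.array([c["k1"],0,0,0,0])
def onz(c,uv,z):
    m,d=K(c);p=cv2.undistortPoints(np.array([[uv]],float),m,d)[0,0]
    r=c["R"].T@np.array([p[0],p[1],1]);o=-c["R"].T@c["t"]
    return o+r*(z-o[2])/r[2]
def proj(c,X):
    m,d=K(c);return cv2.projectPoints(np.array(X,float).reshape(-1,3),cv2.Rodrigues(c["R"])[0],c["t"],m,d)[0][:,0]
E
python3 - <<'E'
from h import *
s,d=pickle.load(open("d0.pkl","rb"))
crop(d["scene"],85,105,200,145,4,"c1"); crop(d["scene"],170,110,200,145,4,"c1b"); crop(d["side"],160,140,190,150,4,"c2")
crop(d["side"],150,240,190,140,4,"c3")
E
```

```text
(no output)
```

View pics/c1.png

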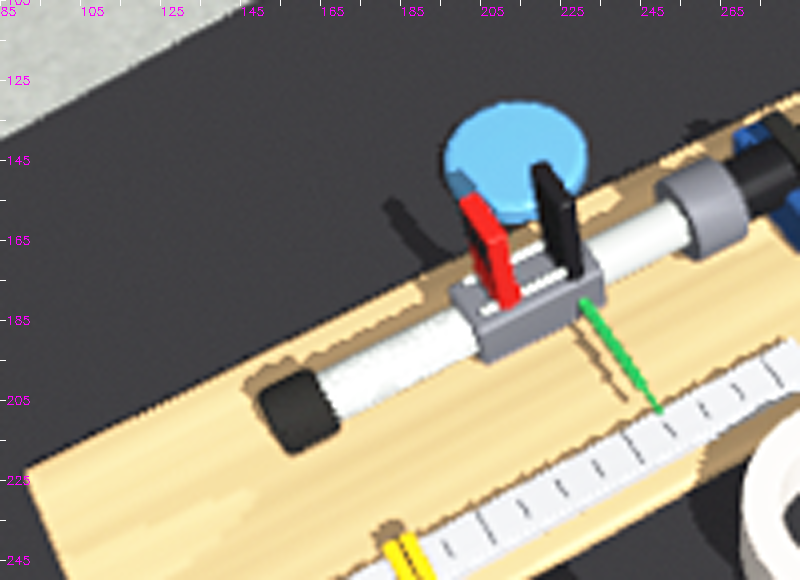

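View pics/c1b.png

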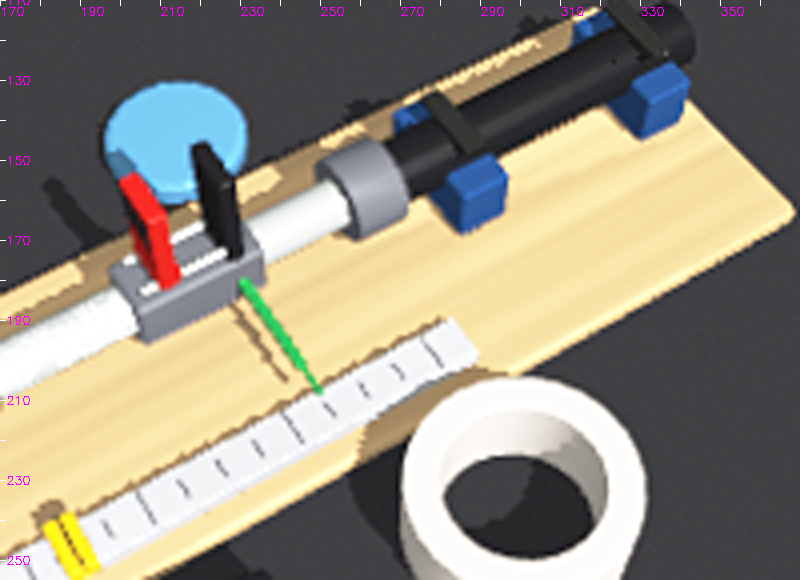

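View pics/c2.png

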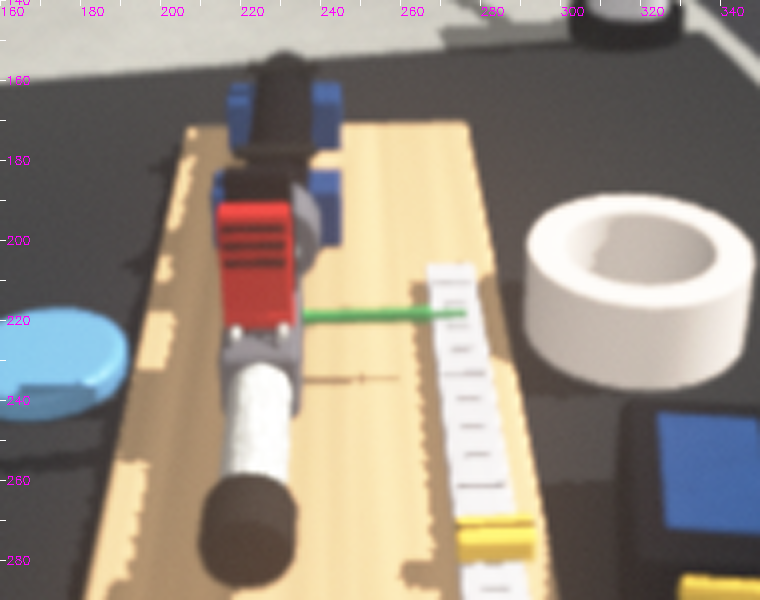

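View pics/c3.png

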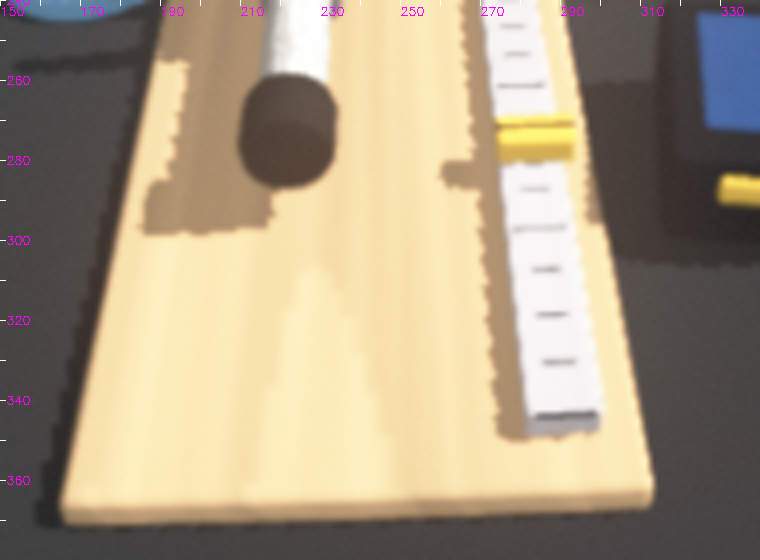

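```bash
cat > fit.py <<'E'
from h import *
from scipy.optimize import least_squares
s,d=pickle.load(open("d0.pkl","rb"))
S,D=d["scene"],d["side"]
# jig-frame obs; leg L0 = heel x when in ; mark m
obs=[(D,(165.5,366.2),(340,-65,12)),(D,(313,362.5),(340,115,12)),(D,(207.5,171.2),(-220,-65,12)),(D,(277,170.5),(-220,115,12)),
(S,(91.8,222.5),(340,-65,12)),(S,(122.9,300.8),(340,115,12)),(S,(369.2,163),(-220,115,12))]
ob2=[(D,(276.5,218.2),'h',80,45),(S,(250,207.7),'h',80,45),(D,(284,270.7),'m',80,34),(S,(188,246.2),'m',80,34),
(S,(219.8,147),'h',0,121),(S,(202.5,155),'l',0,121)]
def T(p,X):
    c,si=np.cos(p[2]),np.sin(p[2]);return [p[0]+c*X[0]-si*X[1],p[1]+si*X[0]+c*X[1],X[2]]
def f(p):
    r=[]
    for c,uv,X in obs: r.append(proj(c,T(p,X))[0]-uv)
    for c,uv,k,y,z in ob2[:4]:
        r.append(proj(c,T(p,(p[3] if k=='h' else p[4],y,z)))[0]-uv)
    return np.ravel(r)
o=least_squares(f,[500,-300,-1.5,65,200],x_scale=[100,100,.1,10,10],loss='soft_l1')
p=o.x;print(p,np.round(f(p).reshape(-1,2),1))
for c,uv,k,y,z in ob2[:4]:
    w=onz(c,uv,z);cc,si=np.cos(p[2]),np.sin(p[2]);dx=w[:2]-p[:2]
    print(k,w, dx@[cc,si],dx@[-si,cc])
print("heel",T(p,(p[3],0,92)),"lever",T(p,(p[3]+36,0,92)),proj(S,[T(p,(p[3],0,121)),T(p,(p[3]+36,0,121))]))
for n,uv,z in(("cap",(334*.64,220*.64),14),("batt",(338*.64,435*.64),45),("tape",(470*.64,360*.64),48)):print(n,onz(S,uv,z))
np.save("p.npy",p)
E
python3 fit.py
```

```text
[565.27966652 111.7531555   -1.71975945  62.92793919 195.67368998] [[ 0.2 -0.5]
 [ 2.1 -0.5]
 [ 0.5  0.5]
 [ 0.8 -0.1]
 [-0.9  0.6]
 [-0.   1.2]
 [ 2.   0.9]
 [-4.8 -0.2]
 [-1.  -3. ]
 [-6.7 -0.2]
 [-1.3 -5.2]]
h [643.57107787  35.34664299  45.        ] 63.940898910627766 88.7640788357789
h [641.34020199  34.89869245  45.        ] 64.7149792065229 86.62439040431158
m [625.24555369 -95.94338324  34.        ] 196.49669582624955 90.12662402386995
m [625.39797993 -97.68160622  34.        ] 198.19304683554074 90.53533679443633
heel [np.float64(555.9403534968321), np.float64(49.522112089754614), 92] lever [np.float64(550.59749191396), np.float64(13.920794275574366), 92] [[225.26388035 151.41978181]
 [207.69483598 159.82155581]]
cap [441.63472283  92.8508852   14.        ]
batt [710.24506145 -95.46799583  45.        ]
tape [738.25861869  73.75732908  48.        ]
```

```bash
cat > rel.py <<'E'
import sys
from h import *
from scipy.spatial.transform import Rotation as Ro
from rig import ctrl
def cur():
    s=ctrl.sense();q=s["ee_rot"];return s,Ro.from_quat([q[1],q[2],q[3],q[0]])
def target(jx,z,sgn,p,jy=0):
    c,si=np.cos(p[2]),np.sin(p[2])
    pos=np.array([p[0]+c*jx-si*jy,p[1]+si*jx+c*jy,z])
    x=np.array([0,0,-1.]);y=sgn*np.array([c,si,0]);
    return pos,Ro.from_matrix(np.c_[x,y,np.cross(x,y)])
def show(jx,z,sgn,p,jy=0):
    s,R=cur();pos,Rt=target(jx,z,sgn,p,jy)
    c,si=np.cos(p[2]),np.sin(p[2]);d=s["eef_pos"]-[p[0],p[1],0]
    print("t",s["time_s"],"jig pos",d[:2]@[c,si],d[:2]@[-si,c],d[2],"grip",s["grip_width"],"F",s["force"])
    print("shift tool mm",R.inv().apply(pos-s["eef_pos"]),"rotvec",(R.inv()*Rt).as_rotvec(),"shift in target frame",Rt.inv().apply(pos-s["eef_pos"]))
E
python3 - <<'E'
from rel import *
p=np.load("p.npy");s,R=cur();print(R.as_matrix())
for g in(1,-1): show(82,200,g,p)
E
```

```text
[[-2.08554220e-04  4.33872698e-01 -9.00974161e-01]
 [ 9.46806207e-04 -9.00973691e-01 -4.33872691e-01]
 [-9.99999530e-01 -9.43533908e-04 -2.22891498e-04]]
t 0.15 jig pos 628.2037216696664 -247.04400537560747 238.87756015457413 grip 0.9966342637867228 F [1.12393208 0.32828758 0.94053935]
shift tool mm [  39.28639196 -312.42490126 -511.59356067] rotvec [5.97749884e-01 6.57837250e-05 9.81887897e-04] shift in target frame [  38.87756015 -546.20372167 -247.04400538]
t 0.15 jig pos 628.2037216696664 -247.04400537560747 238.87756015457413 grip 0.9966342637867228 F [1.12393208 0.32828758 0.94053935]
shift tool mm [  39.28639196 -312.42490126 -511.59356067] rotvec [-2.54384247e+00 -1.28744873e-03  8.62554405e-05] shift in target frame [ 38.87756015 546.20372167 247.04400538]
```

```bash
python3 -m jog '[[[0,0,0,0.15,0,0],[0,0,0,0.15,0,0],[0,0,0,0.15,0,0],[0,0,0,0.148,0,0],[0,-0.045,-0.02,0,0,0],[0,-0.045,-0.02,0,0,0],[0,-0.045,-0.02,0,0,0],[0,-0.045,-0.02,0,0,0],[0,-0.045,-0.02,0,0,0],[0,-0.045,-0.02,0,0,0],[0,-0.045,-0.02,0,0,0],[0,-0.045,-0.02,0,0,0]]]' 0 20
python3 -c "
from rel import *
show(82,200,1,np.load('p.npy'))"
```

```text
time_s: 1.65
eef_pos: [440.1, -139.3, 239.2]
ee_rot: [0.053, -0.705, 0.053, 0.705]
force: [-0.2, 0.3, -0.3]
grip_width: 0.999
t 1.65 jig pos 266.8374045490613 -86.52376943423242 239.23686878085644 grip 0.999056691508245 F [-0.24629933  0.28139222 -0.33777592]
shift tool mm [  39.23103848 -184.86584478  -86.4656332 ] rotvec [-3.27368141e-04  6.06184271e-05 -3.17623295e-06] shift in target frame [  39.23686878 -184.83740455  -86.52376943]
```

```bash
python3 -m jog '[[[0.005,-0.037,-0.0173,0,0,0],[0.01,-0.037,-0.0173,0,0,0],[0.01,-0.037,-0.0173,0,0,0],[0.01,-0.037,-0.0173,0,0,0],[0.004,-0.037,-0.0173,0,0,0],[0,0,0,0,0,0],[0,0,0,0,0,0]]]'
python3 - <<'E'
from rel import *
from rig import vision
show(82,200,1,np.load('p.npy'))
d={}
s,_=cur()
for n in("wrist","scene","side"):
    c=vision.capture(n);d[n]=c;cv2.imwrite(f"pics/{n}1.png",cv2.resize(c["image"][:,:,::-1],(800,600),interpolation=cv2.INTER_CUBIC))
pickle.dump((s,d),open("d1.pkl","wb"))
E
```

```text
time_s: 2.52
eef_pos: [552.3, 29.0, 200.1]
ee_rot: [0.053, -0.705, 0.053, 0.705]
force: [-0.1, 0.3, -0.2]
grip_width: 0.995
t 2.525 jig pos 83.77716937459815 -0.5895553144071661 200.08978635887803 grip 0.9948388120014867 F [-0.12188673  0.25849125 -0.15287045]
shift tool mm [ 0.08901056 -1.77731474 -0.58923466] rotvec [-0.00021322  0.00065191 -0.00022032] shift in target frame [ 0.08978636 -1.77716937 -0.58955531]
```

View pics/wrist1.png

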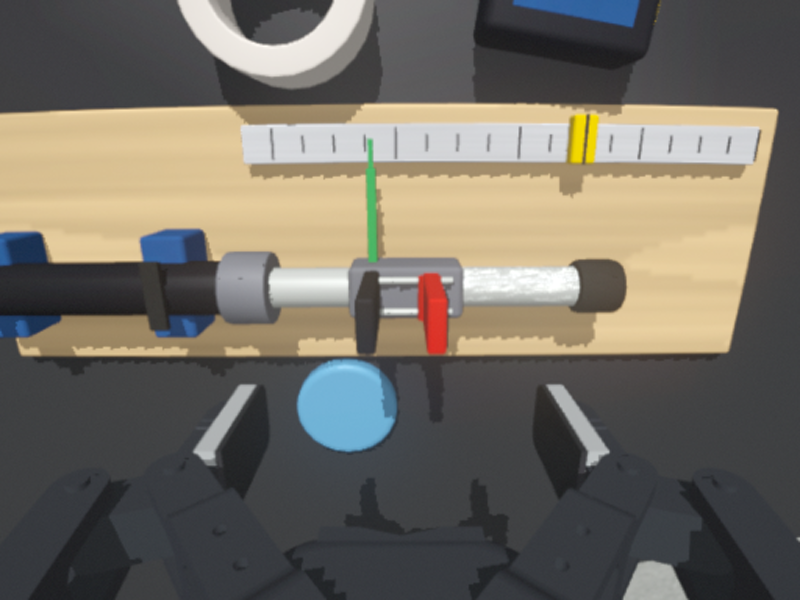

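View pics/scene1.png

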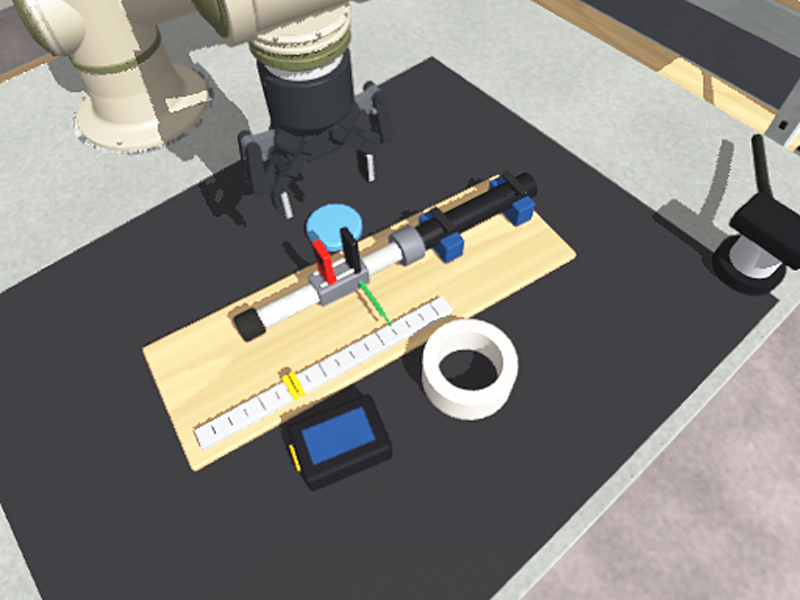

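View pics/side1.png

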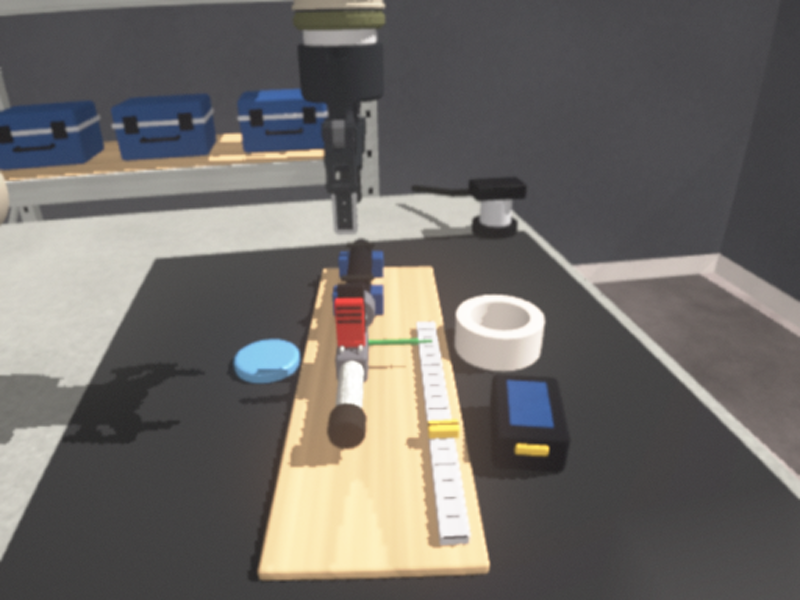

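The wrist view clearly shows pointer tip (370,140), marker line (586,138), heel (367,312) and lever (436,315). I'll zoom in to measure.

Run:
```python
from h import *
s,d=pickle.load(open("d1.pkl","rb"))
crop(d["wrist"],215,155,90,80,8,"w1"); crop(d["wrist"],225,70,165,40,4,"w2")
```

```text
(no output)
```

View pics/w1.png

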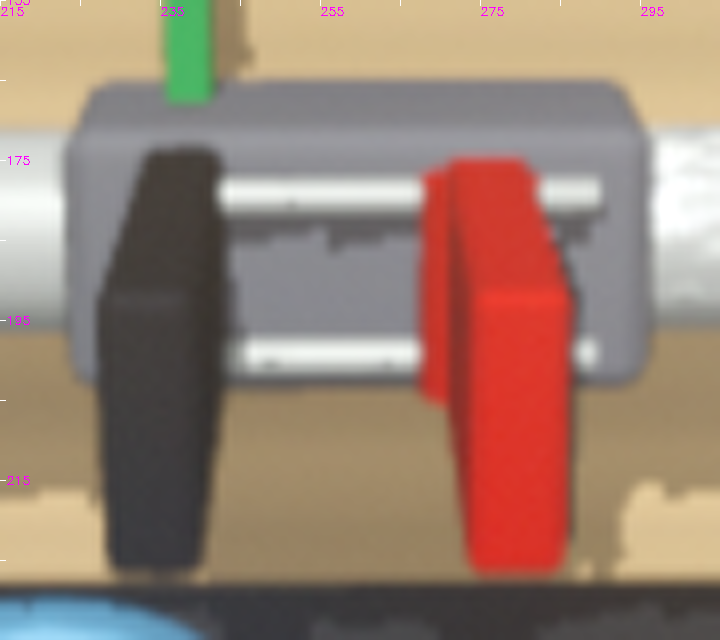

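View pics/w2.png

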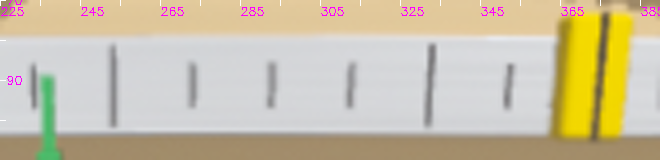

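```bash
cat >> rel.py <<'E'
def wr(c,s,uv,z,p):
    m,dd=K(c);a=cv2.undistortPoints(np.array([[uv]],float),m,dd)[0,0]
    q=s["ee_rot"];R=Ro.from_quat([q[1],q[2],q[3],q[0]]).as_matrix()
    H=c["hand_eye"];o=R@H[:3,3]+s["eef_pos"];r=R@H[:3,:3]@np.array([a[0],a[1],1])
    w=o+r*(z-o[2])/r[2];cc,si=np.cos(p[2]),np.sin(p[2]);d=w[:2]-p[:2]
    return np.round([d@[cc,si],d@[-si,cc],z],1)
E
python3 - <<'E'
from rel import *
s,d=pickle.load(open("d1.pkl","rb"));p=np.load("p.npy")
for n,uv,z in(("heel",(234,208.8),121),("lever",(279.75,209),121),("ptr",(236.8,90),45),("mark",(375,88.8),34),("marka",(376.5,73.5),34),("markb",(373.5,104),34),("ruleL",(155,80),24),("col",(138,180),69)):print(n,wr(d["wrist"],s,uv,z,p))
for n,uv,z in(("b1",(777*.64,110*.64),12),("b2",(728*.64,352*.64),12),("b3",(20*.64,354*.64),12)):print(n,wr(d["wrist"],s,uv,z,p))
E
```

```text
heel [ 67.8  -4.  121. ]
lever [103.3  -4.1 121. ]
ptr [66.8 86.  45. ]
mark [201.1  88.4  34. ]
marka [201.1 102.5  34. ]
markb [201.2  74.   34. ]
ruleL [-16.3  96.7  24. ]
col [-26.4   5.2  69. ]
b1 [340.2 110.8  12. ]
b2 [342.3 -66.9  12. ]
b3 [-216.6  -69.4   12. ]
```

```bash
python3 -m jog '[[[0.02,0.001,0.002,0,0,0],[0.03,0,0,0,0,0],[0.03,0,0,0,0,0],[0.025,0,0,0,0,0],[0.015,0,0,0,0,0],[0,0,0,0,0,0],[0,0,0,0,0,0]]]' 0 20
python3 -m jog '[[[0,0,0,0,0,0],[0,0,0,0,0,0],[0,0,0,0,0,0],[0,0,0,0,0,0]]]' 75 20
cat > snap.py <<'E'
import sys
from rel import *
from rig import vision
k=sys.argv[1];ns=sys.argv[2].split(",")
p=np.load('p.npy');show(85,80,1,p);d={};s,_=cur()
for n in ns:
    c=vision.capture(n);d[n]=c;cv2.imwrite(f"pics/{n}{k}.png",cv2.resize(c["image"][:,:,::-1],(800,600),interpolation=cv2.INTER_CUBIC))
pickle.dump((s,d),open(f"d{k}.pkl","wb"))
E
python3 snap.py 2 wrist,scene
```

```text
time_s: 3.55
eef_pos: [551.0, 28.4, 81.3]
ee_rot: [-0.053, 0.706, -0.053, -0.705]
force: [-1.2, 0.6, -0.1]
grip_width: 1.0
time_s: 4.05
eef_pos: [550.4, 28.6, 80.3]
ee_rot: [-0.053, 0.705, -0.053, -0.705]
force: [-0.4, 0.2, 0.8]
grip_width: 0.705
t 4.05 jig pos 84.42225264017557 -2.334569658139668 80.34688125625891 grip 0.7045990488039717 F [-0.42339848  0.18799406  0.7930915 ]
shift tool mm [ 0.347032    0.5772433  -2.33467194] rotvec [-2.17541550e-04 -6.72891320e-05  1.09903827e-05] shift in target frame [ 0.34688126  0.57774736 -2.33456966]
```

View pics/wrist2.png

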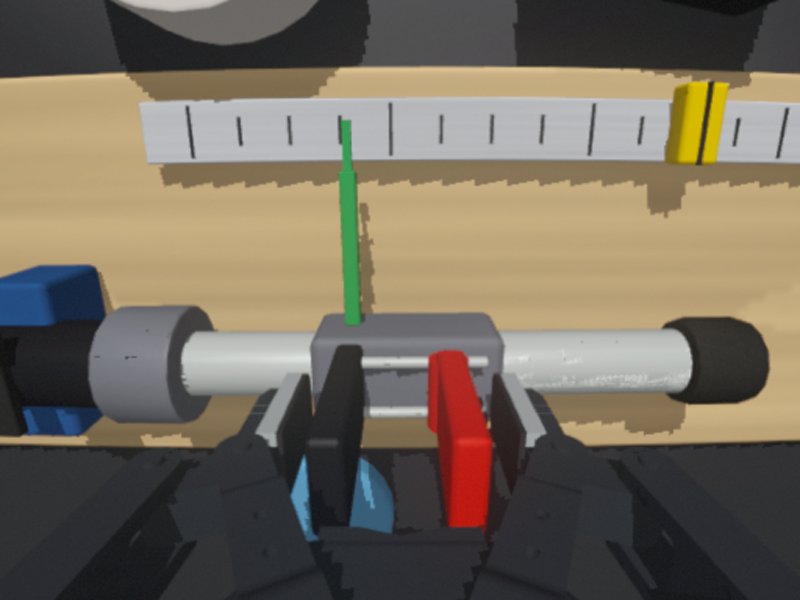

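View pics/scene2.png

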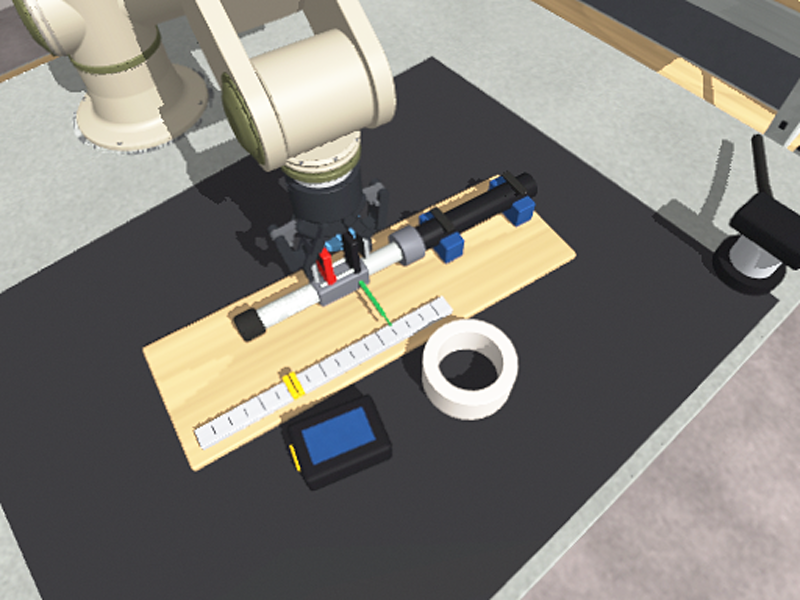

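The fingers flank heel and lever with clearance on both sides. Next I narrow the jaws a little and start the pull.

```bash
python3 -m jog '[[[0,0,0,0,0,0],[0,0,0,0,0,0],[0,0,0,0,0,0]]]' 93 20
python3 -m jog '[[[0,0.004,0,0,0,0],[0,0.008,0,0,0,0],[0,0.012,0,0,0,0],[0,0.014,0,0,0,0],[0,0.014,0,0,0,0],[0,0.014,0,0,0,0],[0,0.014,0,0,0,0],[0,0.012,0,0,0,0],[0,0.008,0,0,0,0],[0,0.004,0,0,0,0],[0,0,0,0,0,0],[0,0,0,0,0,0]]]'
python3 snap.py 3 wrist
```

```text
time_s: 4.53
eef_pos: [550.4, 28.6, 80.3]
ee_rot: [-0.053, 0.705, -0.053, -0.705]
force: [-0.3, 0.2, -0.8]
grip_width: 0.635
time_s: 6.02
eef_pos: [535.0, -74.4, 80.4]
ee_rot: [-0.053, 0.705, -0.053, -0.705]
force: [2.8, 3.1, -0.3]
grip_width: 0.633
t 6.025 jig pos 188.62019736743812 -2.282493441915245 80.38142650807592 grip 0.6325748850465036 F [ 2.78477447  3.07290745 -0.30420773]
shift tool mm [   0.38386363 -103.62129501   -2.23168843] rotvec [-4.88929073e-04 -3.70621065e-04  1.54467110e-05] shift in target frame [   0.38142651 -103.62019737   -2.28249344]
```

View pics/wrist3.png

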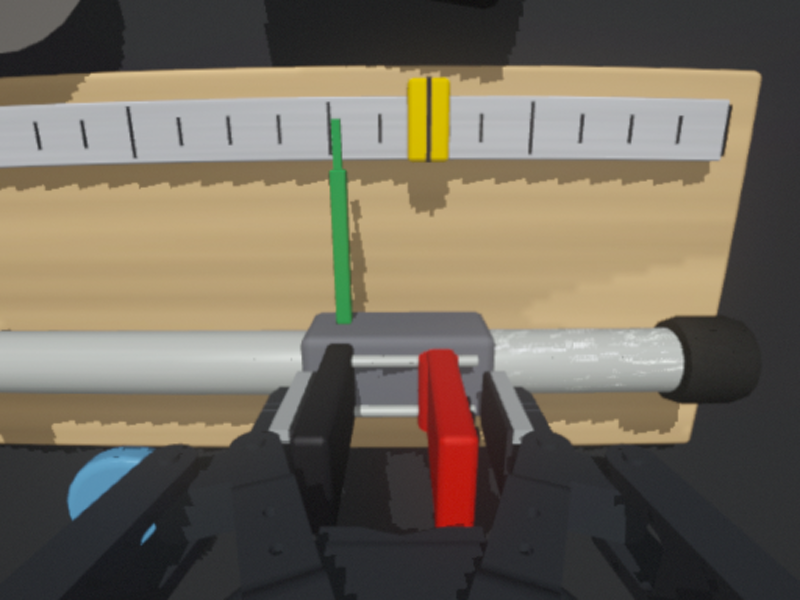

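```bash
cat > meas.py <<'E'
import sys
from rel import *
k=sys.argv[1];s,d=pickle.load(open(f"d{k}.pkl","rb"));p=np.load("p.npy")
a=[float(v)*.64 for v in sys.argv[2:6]]
P=wr(d["wrist"],s,a[:2],45,p);M=wr(d["wrist"],s,a[2:],34,p);print(P,M,"ptr-mark",P[0]-M[0])
E
python3 meas.py 2 346 122 708 122
python3 meas.py 3 336 122 429 122
```

```text
[66.6 86.8 45. ] [202.2  89.1  34. ] ptr-mark -135.6
[167.3  86.8  45. ] [200.4  87.6  34. ] ptr-mark -33.099999999999994
```

```bash
python3 -m jog '[[[0,0.004,0,0,0,0],[0,0.008,0,0,0,0],[0,0.009,0,0,0,0],[0,0.007,0,0,0,0],[0,0.004,0,0,0,0],[0,0.001,0,0,0,0],[0,0,0,0,0,0],[0,0,0,0,0,0],[0,0,0,0,0,0],[0,0,0,0,0,0]]]'
python3 snap.py 4 wrist,scene,side
```

```text
time_s: 7.32
eef_pos: [530.2, -106.8, 80.4]
ee_rot: [-0.053, 0.705, -0.053, -0.705]
force: [3.2, 3.2, 0.2]
grip_width: 0.633
t 7.325 jig pos 221.32142607752633 -2.2243402186826935 80.41963782885962 grip 0.633037329680375 F [3.20225825 3.20472722 0.2384964 ]
shift tool mm [   0.43258802 -136.3216804    -2.20619872] rotvec [-1.31525409e-04 -4.96930801e-04  8.69220625e-05] shift in target frame [   0.41963783 -136.32142608   -2.22434022]
```

View pics/wrist4.png

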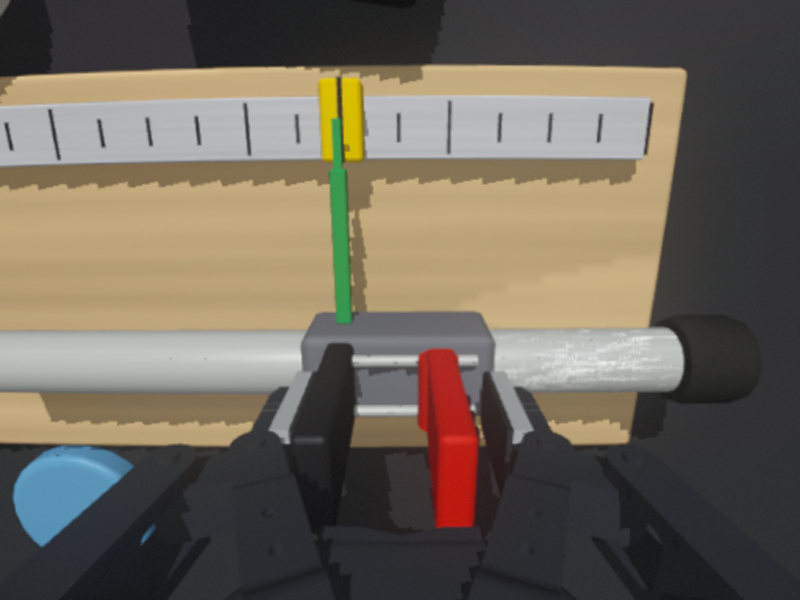

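View pics/side4.png

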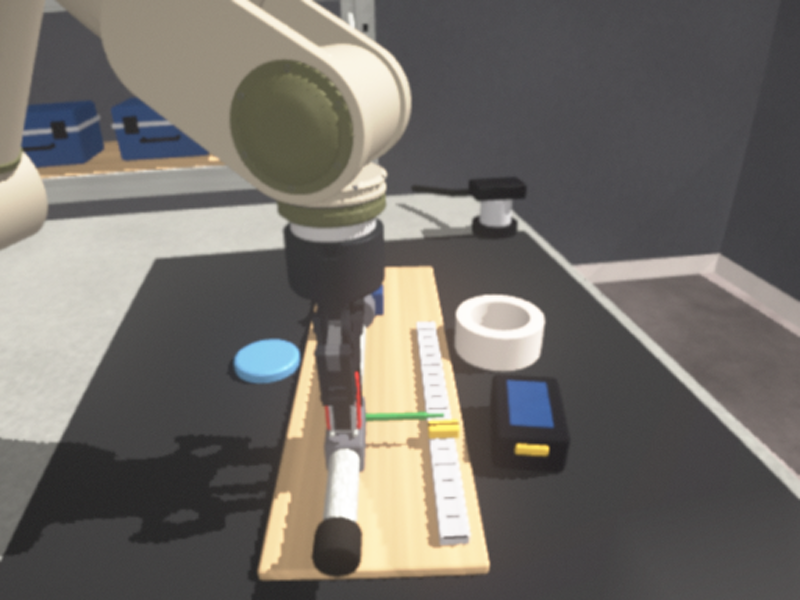

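View pics/scene4.png

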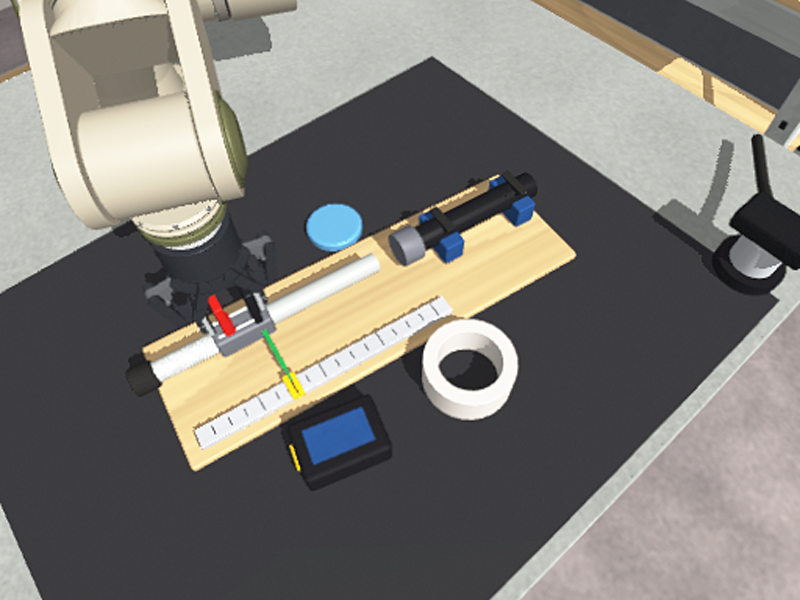

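The pointer tip (336,122) now sits over the marker line (about 339,100), with the lever still open.

```bash
python3 meas.py 4 336 122 339.5 95
python3 - <<'E'
from rel import *
s,d=pickle.load(open("d4.pkl","rb"))
crop(d["wrist"],190,40,60,70,8,"w4");crop(d["scene"],140,195,80,70,8,"s4");crop(d["side"],210,240,100,60,8,"e4")
E
```

```text
[200.   86.9  45. ] [200.1  97.   34. ] ptr-mark -0.09999999999999432
```

View pics/w4.png

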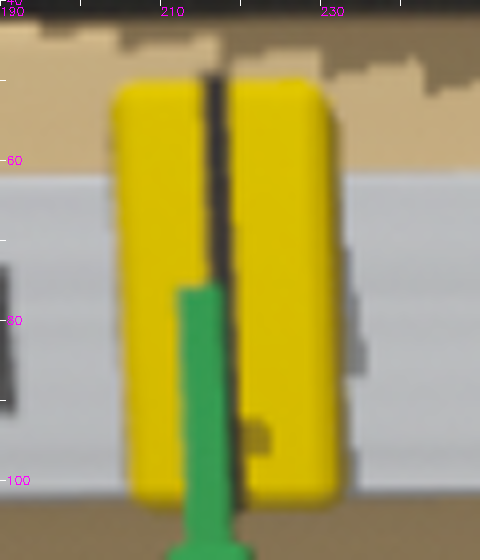

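View pics/s4.png

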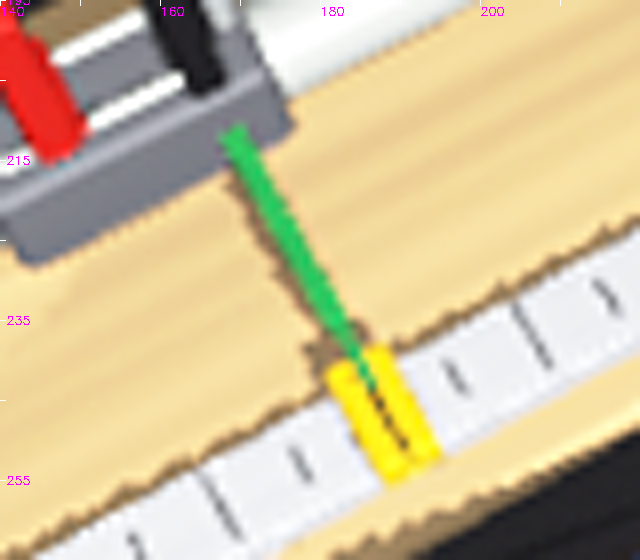

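View pics/e4.png

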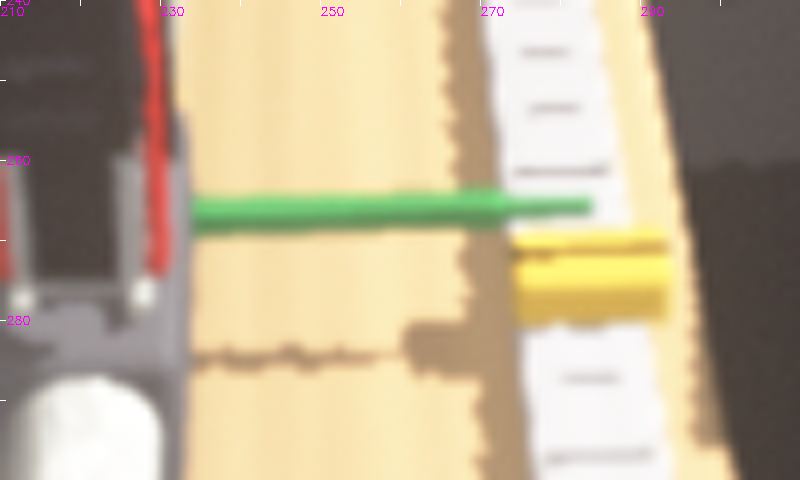

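Run:
```python
from rel import *
s,d=pickle.load(open("d4.pkl","rb"));p=np.load("p.npy")
def j(c,uv,z):
    w=onz(c,uv,z)[:2]-p[:2];cc,si=np.cos(p[2]),np.sin(p[2]);return w@[cc,si],w@[-si,cc]
S,D=d["scene"],d["side"]
print(j(S,(186.3,243.8),45),j(S,(188.7,247.4),34),j(D,(284,265.9),45),j(D,(283.75,271.3),34))
```

```text
(np.float64(199.241281269083), np.float64(90.08485866650015)) (np.float64(198.1316254807082), np.float64(93.3169296007547)) (np.float64(198.48766005272844), np.float64(89.59315651873172)) (np.float64(197.85579463680472), np.float64(89.61718692900463))
```

All three cameras agree within about 1 mm, and step 1 has been held. Now I close in small steps, backing the arm off to keep the heel in place.

```bash
python3 -m jog '[[[0,-0.001,0,0,0,0],[0,-0.001,0,0,0,0],[0,0,0,0,0,0]]]' 105 30
python3 -m jog '[[[0,-0.001,0,0,0,0],[0,-0.001,0,0,0,0],[0,0,0,0,0,0],[0,0,0,0,0,0]]]' 117 30
python3 snap.py 5 wrist
```

```text
time_s: 7.85
eef_pos: [530.3, -104.7, 80.4]
ee_rot: [0.053, -0.705, 0.053, 0.705]
force: [0.7, 5.2, 3.8]
grip_width: 0.588
time_s: 8.35
eef_pos: [530.6, -102.8, 80.3]
ee_rot: [0.053, -0.705, 0.053, 0.705]
force: [0.0, 4.8, 2.9]
grip_width: 0.538
t 8.35 jig pos 217.32646806695118 -2.49992231577442 80.25647037589486 grip 0.5380449747697204 F [1.81095601e-03 4.78436381e+00 2.94671734e+00]
shift tool mm [   0.28548579 -132.32677224   -2.48060194] rotvec [-0.00014672  0.00035106  0.00022588] shift in target frame [   0.25647038 -132.32646807   -2.49992232]
```

View pics/wrist5.png

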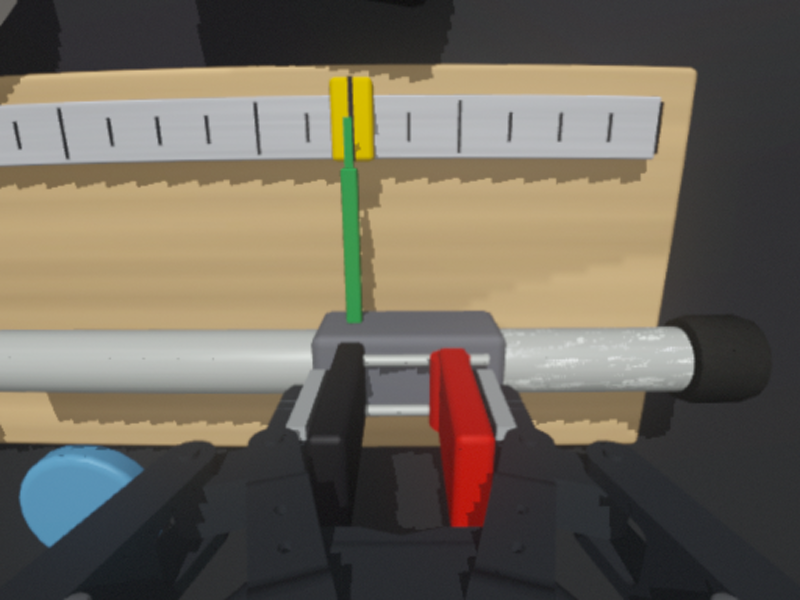

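Pointer (348,118) is still on the line (350,95), and the lever finger has just made contact. Continuing.

```bash
python3 -m jog '[[[0,-0.001,0,0,0,0],[0,-0.001,0,0,0,0],[0,0,0,0,0,0]]]' 129 30
python3 -m jog '[[[0,-0.001,0,0,0,0],[0,-0.001,0,0,0,0],[0,0,0,0,0,0],[0,0,0,0,0,0]]]' 141 30
python3 snap.py 6 wrist
```

```text
time_s: 8.78
eef_pos: [530.9, -101.0, 80.7]
ee_rot: [0.053, -0.705, 0.053, 0.705]
force: [-1.3, 4.5, 6.7]
grip_width: 0.498
time_s: 9.28
eef_pos: [531.2, -99.0, 81.0]
ee_rot: [-0.052, 0.705, -0.053, -0.705]
force: [-2.5, 5.3, 10.3]
grip_width: 0.447
t 9.275 jig pos 213.50006092608982 -2.4036791933903308 81.0305614567186 grip 0.4470588836043553 F [-2.54600556  5.33018481 10.26860088]
shift tool mm [   0.98833543 -128.50003348   -2.42280341] rotvec [ 1.49585256e-04 -9.65791715e-05 -3.30420828e-04] shift in target frame [   1.03056146 -128.50006093   -2.40367919]
```

View pics/wrist6.png

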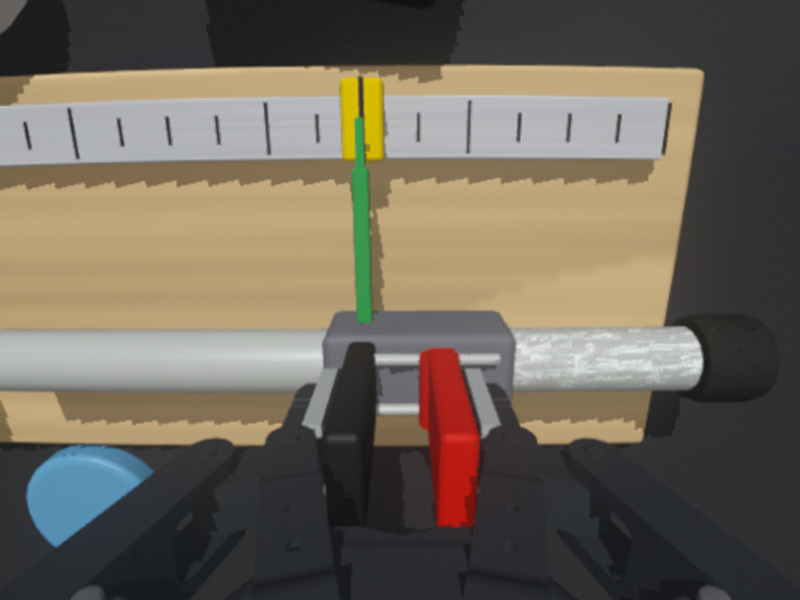

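Pointer (360,120) is on the line (361,95) and the lever is about half closed. Finishing the closure, lifting slightly to relieve the vertical load from the pad swing.

```bash
python3 -m jog '[[[-0.001,-0.001,0,0,0,0],[-0.0005,-0.001,0,0,0,0],[0,0,0,0,0,0]]]' 153 30
python3 -m jog '[[[-0.0005,-0.001,0,0,0,0],[-0.0005,-0.0005,0,0,0,0],[0,0,0,0,0,0],[0,0,0,0,0,0],[0,0,0,0,0,0]]]' 170 30
python3 snap.py 7 wrist,scene,side
```

```text
time_s: 9.7
eef_pos: [531.5, -96.9, 81.5]
ee_rot: [0.053, -0.705, 0.053, 0.705]
force: [2.6, 3.7, -1.3]
grip_width: 0.4
time_s: 10.32
eef_pos: [531.7, -95.5, 81.9]
ee_rot: [0.053, -0.705, 0.053, 0.705]
force: [5.8, 2.9, -9.2]
grip_width: 0.369
t 10.325 jig pos 209.90269050991134 -2.449276262172616 81.86308489423148 grip 0.36892294787463853 F [ 5.83552717  2.92025312 -9.23872822]
shift tool mm [   1.85206511 -124.9026365    -2.46036299] rotvec [ 8.18071336e-05  4.67708199e-04 -7.90346728e-05] shift in target frame [   1.86308489 -124.90269051   -2.44927626]
```

View pics/wrist7.png

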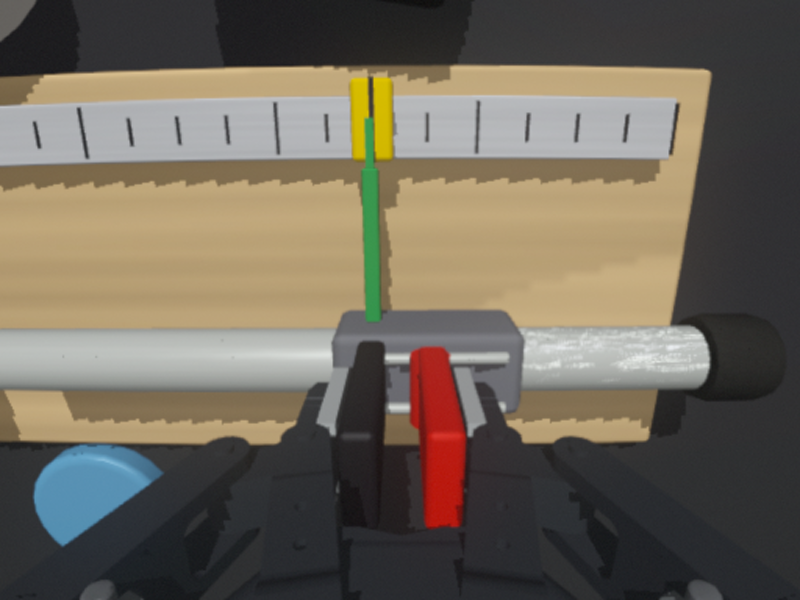

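The jaws stalled at about 31.4 mm against a 28 mm command, so the lever is at its stop. I'll firm up the grip, remove the lift and settle.

```bash
python3 -m jog '[[[0.001,0,0,0,0,0],[0,0,0,0,0,0],[0,0,0,0,0,0],[0,0,0,0,0,0],[0,0,0,0,0,0],[0,0,0,0,0,0],[0,0,0,0,0,0],[0,0,0,0,0,0]]]' 190 35
python3 snap.py 8 wrist,scene,side; python3 meas.py 7 369.5 120 371 95
python3 - <<'E'
from rel import *
s,d=pickle.load(open("d8.pkl","rb"))
a=[]
for n,x,y,w,h in(("wrist",205,40,70,70),("scene",140,195,70,70),("side",240,235,70,70)):
    crop(d[n],x,y,w,h,5,"t");a.append(cv2.resize(cv2.imread("pics/t.png"),(350,350)))
cv2.imwrite("pics/m8.png",cv2.resize(np.hstack(a)[:,:],(798,266)) )
crop(d["wrist"],205,40,70,70,8,"w8");crop(d["wrist"],190,190,140,150,4,"w8b")
crop(d["scene"],100,150,170,130,4,"s8")
E
```

```text
time_s: 11.48
eef_pos: [531.7, -95.5, 81.8]
ee_rot: [0.052, -0.705, 0.053, 0.705]
force: [1.5, 5.2, 1.1]
grip_width: 0.364
t 11.475 jig pos 209.90675661726974 -2.412792526729664 81.82549703534723 grip 0.3640940686094352 F [1.48693869 5.20737482 1.06290168]
shift tool mm [   1.79915683 -124.90672924   -2.43390254] rotvec [ 0.00016724  0.00012192 -0.00020851] shift in target frame [   1.82549704 -124.90675662   -2.41279253]
[200.2  87.4  45. ] [200.2  96.9  34. ] ptr-mark 0.0
```

View pics/w8.png

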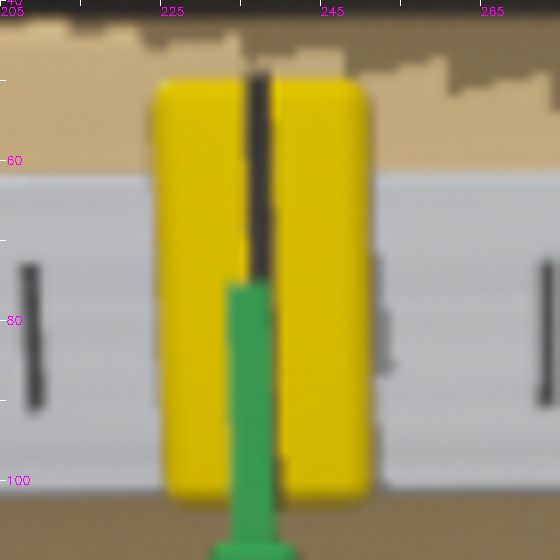

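View pics/s8.png

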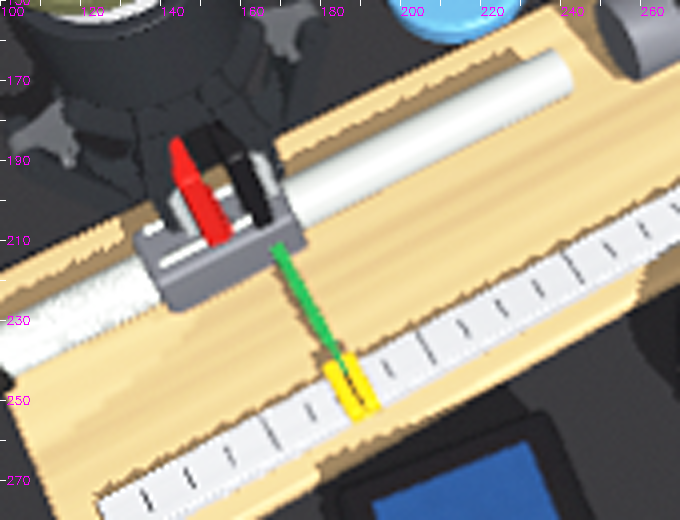

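View pics/scene8.png

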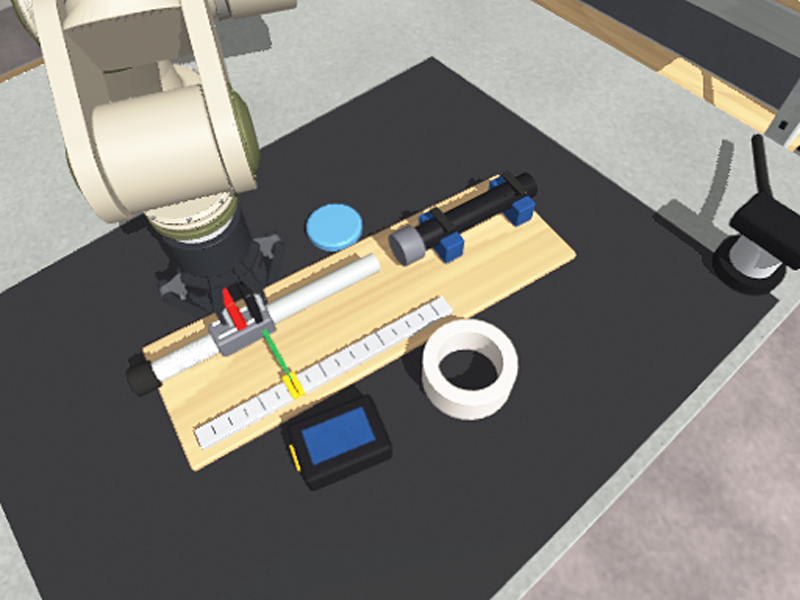

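```bash
python3 -c "
from rig import ctrl,workorder
s=ctrl.sense();print(s['time_s'],s['grip_width'],s['force'],abs(s['dq']).max());print(workorder.finish_job())"
```

```text
11.625 0.3656073294292563 [1.67812123 4.38304659 1.27190983] 0.0021786378695570815
the job is handed in; nothing more can be done
None
```

I pulled the leg out by its heel until the pointer stood over the marker line. I held it there with the lever open, then pinched the lever closed in small steps while backing the arm off to keep the leg at the mark. I handed the job in at 11.6 s of robot time, still pinching heel and lever with the grip set to 35 N. No verdict was reported.

- **Leg at the mark:** with the lever still open, all three cameras put the pointer within about 1 mm of the line. After closing, the wrist camera measured 0.0 mm and the last picture showed it still on the line. I did not re-measure with the other two cameras after closing.
- **Lever closed:** the fingers stalled at about 31 mm, against the 32 mm expected when fully closed. A rough spacing read off the picture gave about 23 mm between heel and lever, against 22 mm when closed. I did not measure the lever joint directly.
- **Hold:** the arm was still and the tool felt about 5 N from the leg's spring. The force on each finger separately could not be read.
- **Bystanders:** the battery, tape roll and lens cap look unmoved in the last scene picture.

None of the checks failed. The only disagreement was that the camera calibrations differed by about 2–3 mm in absolute position, so I relied on the pointer's position relative to the marker.

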